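Find the rocking tin cover and press it home

TASK

One of the four metal covers on the paint tins is not seated and rocks when its edge is pressed. Press lightly with the fingertips near the edge of the covers until you find the one that tips, then press that one firmly in the middle until it is fully home, and let go. Press the sound covers only lightly, do not lift or knock off any cover, and leave the other things on the bench where they are.

Things in the scene. Friction and masses are not known exactly. Their poses are not given: they have to be found in the camera images.
- cover_1_top (a point): Centre of the top face of one of four identical loose-lying round metal covers: 101 mm across, 3 mm top plate, skirt 13 mm below it, 0.12 kg. z points up. Each caps a fixed grey paint tin, 91 mm across, 98 mm high, that stands on the worktop and cannot move. At the start all four tops are level, 108 mm above the worktop, and look alike; any one may be the loose one.
- cover_2_top (a point): Centre of the top face of one of four identical loose-lying round metal covers: 101 mm across, 3 mm top plate, skirt 13 mm below it, 0.12 kg. z points up. Each caps a fixed grey paint tin, 91 mm across, 98 mm high, that stands on the worktop and cannot move. At the start all four tops are level, 108 mm above the worktop, and look alike; any one may be the loose one.
- cover_3_top (a point): Centre of the top face of one of four identical loose-lying round metal covers: 101 mm across, 3 mm top plate, skirt 13 mm below it, 0.12 kg. z points up. Each caps a fixed grey paint tin, 91 mm across, 98 mm high, that stands on the worktop and cannot move. At the start all four tops are level, 108 mm above the worktop, and look alike; any one may be the loose one.
- cover_4_top (a point): Centre of the top face of one of four identical loose-lying round metal covers: 101 mm across, 3 mm top plate, skirt 13 mm below it, 0.12 kg. z points up. Each caps a fixed grey paint tin, 91 mm across, 98 mm high, that stands on the worktop and cannot move. At the start all four tops are level, 108 mm above the worktop, and look alike; any one may be the loose one.
- plug (a joint): Plug, a 20 mm wide boss under the middle of the loose cover, m: 0 = not seated, 0.007 = home (cover on the rim, top 101 mm up, rocks no more). Friction holds it where it is left; about 15 N on the cover's middle pushes it in. Before that, 1 N at 30 to 40 mm from the centre tips the cover up to 0.2 rad: the finger sinks 3 to 6 mm unresisted. Let go, it levels itself.
- cushion_1 (a joint): Squeeze, m, of the springy cushion under one of the three sound covers (the number does not tell which). It reaches out to the cover's edge, so a sound cover stays level wherever pressed and pushes back about 3 N per mm. About 0 at rest; springs back; over 0.004 (about 13 N) spoils the seal.
- cushion_2 (a joint): Squeeze, m, of the springy cushion under one of the three sound covers (the number does not tell which). It reaches out to the cover's edge, so a sound cover stays level wherever pressed and pushes back about 3 N per mm. About 0 at rest; springs back; over 0.004 (about 13 N) spoils the seal.
- cushion_3 (a joint): Squeeze, m, of the springy cushion under one of the three sound covers (the number does not tell which). It reaches out to the cover's edge, so a sound cover stays level wherever pressed and pushes back about 3 N per mm. About 0 at rest; springs back; over 0.004 (about 13 N) spoils the seal.
- bottle_near: Small dropper bottle with a black cap, 42 mm across and 118 mm tall, loose, standing between the tins; origin at the centre of its underside. Bystander.
- bottle_far: Small dropper bottle with a black cap, 42 mm across and 110 mm tall, loose, standing beyond the tins; origin at the centre of its underside. Bystander.
- tape: Roll of tape lying flat, 96 mm across, 25 mm high, fixed, at the near edge; origin at the centre of its underside. Bystander.
- stick: Flat wooden stirring stick, 12 x 182 x 5 mm, loose, lying at the near edge along y; origin at the centre of its underside. Bystander.

How it is judged:
By the outcome, as a careful person would: the job done as asked, in the order asked, and still so for the second after the job is handed in, with the robot touching nothing.
It also fails if it takes over 54 s, if anything falls off the work surface, if the arm or the gripper's body presses on something with over 40 N, if the wrist force passes 120 N, or if a joint passes its speed limit or range.

ROBOT

A 6-joint arm with a two-finger parallel gripper is mounted at the origin on a cart in front of the work surface, level with it; the furniture and walls round the work are solid. World frame = base frame: x ahead of the robot, y to its left, z up, the work surface at z = 0. Lengths are in mm, angles in degrees, forces in N, time in s.
With the tool pointing down it reaches from about 350 to 850 mm from the base axis. Payload 8.1 kg.
Tool frame: the origin (TCP) lies midway between the tips of the shut fingers; the grasp point (between the pads) lies 19 mm behind it (hold_point_z is the distance from the TCP to the grasp point, in mm); z points along the fingers, y is the direction in which the jaws open and shut (so a half turn about z gives the same grasp; the last joint's range is limited). The gripper opens to 85 mm and grips with 20 to 120 N. Pads are 22 mm wide; open, the fingers measure 114 mm over their backs; the gripper's body (76 mm by 85 mm) begins 54 mm behind the grasp point. The pads swing forward as they close: fully open they stand 13 mm farther back than shut.
Start: joints at [61.627, 7.471, 85.268, -0, 87.261, -4.893], TCP at [239.035, 550.334, 231.292] pointing down, gripper open.
Joint ranges: [-169.43, 169.43], [-51.17, 129.36], [1.28, 143.12], [-76.62, 256.62], [0, 156.53], [-152.29, 152.29]. Speed limits (degrees/s): [136.94, 136.94, 159.86, 180, 180, 180].

INTERFACE

Orientations are given as [roll, pitch, yaw] about the fixed x, y, z axes, in that order (R = Rz(yaw) Ry(pitch) Rx(roll)).
In Python, from bench import sense, snapshot, camera_params, hand_in, hold_point_z gives the robot as it stands.
- The arm moves only by the tool servo_tool, never from a script. Its argument "motion" is a list of rows, each a list of 7 numbers: the finger opening in mm, from 0 to 85.4, then the shift along the tool's x, y, z in mm, then the turn, a rotation vector about the tool's x, y, z in rad. A call has 1 to 10 rows; each row shifts and turns the pose as measured when the row begins, along the tool's axes as they then stand; what a row does not reach is not made up. A row lasts 1/10 s, in which the tool goes at most 50 mm and 8.59 degrees, less where a joint would pass 70% of its speed; a pose out of reach is approached as far as the arm can. A call with a gripper value outside its range is refused whole. The fingers move at their own pace and stop on an object; "force" is the grip in N (left out, the last holds). Time passes only in rows, so rows that do not move let the fingers close. It gives the time, the measured TCP pose, the force and the opening at its end, in the units of the state.
- sense(): the state, without advancing time (a new reading comes with each control period).
- snapshot(name): name is "scene" or "side" or "wrist"; returns the picture (400x640x3 uint8, blue, green, red); there is no depth.
- camera_params(name): a dict with "fx", "fy", "cx", "cy" (pixels), "R" (3x3) and "t" (3): a world point X has camera coordinates R X + t; the wrist camera has in their place "tool_from_camera" (4x4, takes a point from camera to tool coordinates, whose origin is the TCP and whose axes are the flange's). Camera axes: x right, y down, z forward; pixel columns grow to the right and rows downward; lengths in mm; the calibration is good to about 2 mm. A picture is of the moment at which its call begins: read the wrist's pose just before it. camera_params takes no time and is no camera call.
- hand_in(): hands the job in, once; it reports no verdict.
The state is a dict: "time": time; "joint_pos": joint angles; "qd": joint speeds; "joint_efforts": joint torques, N m; "tool_pos": TCP position; "tcp_rot": TCP orientation; "ft_force": force on the tool from outside, world axes, zero at the start; "wrist_torque": the same for the moment, N m; "finger_gap": finger opening in mm.
Only numpy, scipy, OpenCV 4.12 (cv2) and the standard library are available. Lean on these libraries where they do the work, as an engineer would, in place of code of your own. Each camera call takes 0.05 s, during which the arm holds its last target. There are 200 camera calls.

## Working session

There is one attempt and no reset: what is moved stays moved. The work goes in short steps, Python scripts to look and compute and a tool call to move; the robot and the scene stay as the last step left them, time stands still between calls to the robot, and variables do not carry over. Pictures are saved under pics/ and viewed, about 8 in all and at most 12, crops included, and the job is handed in when it is done.

Besides the shell and the picture viewer there is one more tool, called after "Call:" in YAML: its name, and indented under it one key for each argument. servo_tool: Moves the arm, as the interface text tells. Its arguments: {"type":"object","properties":{"motion":{"type":"array"},"force":{"type":"number"}},"required":["motion"]}

```bash
mkdir -p pics; python3 - <<'E'
from bench import *
import cv2
s=sense(); print(s)
for n in("scene","side"):
    cv2.imwrite(f"pics/{n}0.png",snapshot(n)); print(n,camera_params(n))
E
```

```text
{'time': 0.0, 'joint_pos': array([ 6.16267815e+01,  7.51592165e+00,  8.53306769e+01,  2.14933451e-03,
        8.72630496e+01, -4.89310843e+00]), 'qd': array([ 0.02937772, -0.06050462, -0.00565328,  0.115564  ,  0.0046524 ,
        0.1006202 ]), 'joint_efforts': array([-9.76453412e-04, -5.69422674e+01, -5.00529242e+01, -4.24160507e-04,
        1.51704153e-02,  1.83504591e-05]), 'tool_pos': array([238.75419589, 549.83032909, 230.22257911]), 'tcp_rot': array([-1.79890935e+02, -1.14915218e-02,  1.56519774e+02]), 'ft_force': array([ 0.38251159, -0.13178347, -0.28131117]), 'wrist_torque': array([ 0.00200133, -0.0180215 , -0.0043077 ]), 'finger_gap': 85.81833364299806}
scene {'fx': 439.34826035941046, 'fy': 439.34826035941046, 'cx': 327.6287073533211, 'cy': 191.05271383590514, 'R': array([[ 0.59237761, -0.80563482,  0.00642685],
       [-0.53966142, -0.40270706, -0.739319  ],
       [ 0.59820927,  0.4344877 , -0.67332467]]), 't': array([-312.17316886,  351.2741167 ,  738.12311708])}
side {'fx': 441.62927261146524, 'fy': 441.62927261146524, 'cx': 317.75112117010417, 'cy': 199.2830205145975, 'R': array([[ 0.97848726, -0.20626886, -0.00398009],
       [-0.08860133, -0.40272348, -0.91102338],
       [ 0.18631288,  0.89177741, -0.41233549]]), 't': array([-480.0420698 ,  154.795363  , 1145.42043948])}
```

View pics/scene0.png

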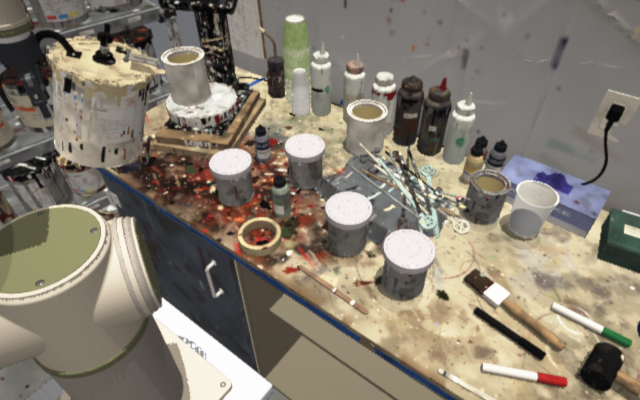

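View pics/side0.png

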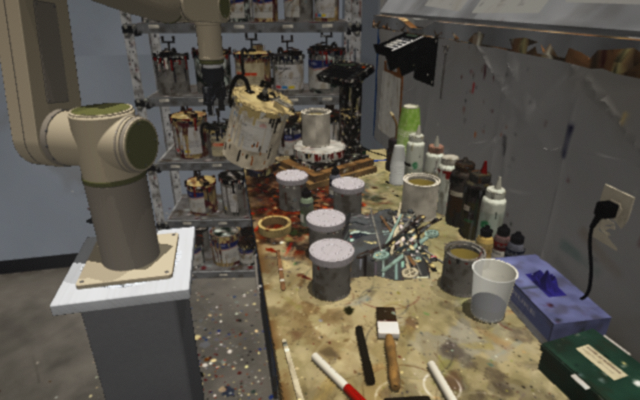

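The scene view shows covers at about (231,163), (305,146), (349,209) and (409,248). The dropper bottles are at (280,195) and (262,140), with the tape at (260,237) and the stick at (335,287). The side view shows the same four covers at (292,177), (347,184), (325,219) and (331,252).

```bash
cat > h.py <<'E'
import cv2, numpy as np
from bench import *
def ray(n,uv,z):
    p=camera_params(n);R=np.array(p["R"]);t=np.array(p["t"])
    uv=np.atleast_2d(uv).astype(float)
    d=np.c_[(uv[:,0]-p["cx"])/p["fx"],(uv[:,1]-p["cy"])/p["fy"],np.ones(len(uv))]@R
    c=-R.T@t
    return c+d*((z-c[2])/d[:,2])[:,None]
E
python3 - <<'E'
from h import *
seeds={"scene":[(231,163),(305,146),(349,209),(409,248)],"side":[(292,177),(347,184),(325,219),(331,252)]}
for n in seeds:
    im=cv2.imread(f"pics/{n}0.png"); hsv=cv2.cvtColor(im,cv2.COLOR_BGR2HSV)
    for s in seeds[n]:
        print(n,s,hsv[s[1],s[0]],end=' ')
        m=((hsv[...,2]>(150 if n=="scene" else 125))&(hsv[...,1]<60)).astype(np.uint8)
        m=cv2.morphologyEx(m,cv2.MORPH_CLOSE,np.ones((3,3)))
        k,lab,st,_=cv2.connectedComponentsWithStats(m)
        l=lab[s[1],s[0]]
        if l==0: print("miss");continue
        c=max(cv2.findContours((lab==l).astype(np.uint8),0,1)[0],key=cv2.contourArea)
        e=cv2.fitEllipse(cv2.convexHull(c))
        w=ray(n,cv2.convexHull(c)[:,0],108)[:,:2].astype(np.float32)
        (ct,r)=cv2.minEnclosingCircle(w)
        print(st[l],np.round(ray(n,e[0],108)[0]),np.round(ct),round(r,1))
for nm,p,z in[("bn",(280,180),110),("bf",(261,128),105),("tape",(260,233),25),("stick",(335,287),5)]: print(nm,np.round(ray("scene",p,z)))
s=np.array(sense()["tool_pos"]);print(s)
E
```

```text
scene (231, 163) [  0   6 245] [209 148  43  28 914] [457. 236. 108.] [459. 237.] 51.9
scene (305, 146) [  4   7 243] [ 263  118   63   40 1058] [619. 177. 108.] [631. 187.] 109.1
scene (349, 209) [ 10   6 244] [ 321  191   61   34 1378] [508. -82. 108.] [516. -76.] 70.1
scene (409, 248) [  0   6 243] [ 383  160   90  148 4952] [ 531. -259.  108.] [ 583. -261.] 217.9
side (292, 177) [  6  13 204] [276 169  32  13 315] [455. 231. 108.] [455. 233.] 54.0
side (347, 184) [ 11  18 198] [332 176  33  14 360] [611. 130. 108.] [612. 132.] 53.9
side (325, 219) [  9  18 200] [306 209  40  18 573] [493. -83. 108.] [494. -81.] 51.7
side (331, 252) [  7  16 201] [309 238  46  24 881] [ 476. -236.  108.] [ 482. -235.] 60.2
bn [[475.  96. 110.]]
bf [[607. 276. 105.]]
tape [[382.  81.  25.]]
stick [[ 376. -130.    5.]]
[238.77720345 549.89028071 230.30191472]
```

```bash
python3 - <<'E'
from h import *
seeds={"scene":[(231,163),(305,146),(349,209),(409,248)],"side":[(292,177),(347,184),(325,219),(331,252)]}
for n in seeds:
  im=cv2.imread(f"pics/{n}0.png"); hsv=cv2.cvtColor(im,cv2.COLOR_BGR2HSV)
  for v in ((200,225) if n=="scene" else (150,175)):
    m=((hsv[...,2]>v)&(hsv[...,1]<40)).astype(np.uint8)
    m=cv2.morphologyEx(m,cv2.MORPH_CLOSE,np.ones((3,3)));m=cv2.morphologyEx(m,cv2.MORPH_OPEN,cv2.getStructuringElement(2,(11,7)))
    k,lab,st,_=cv2.connectedComponentsWithStats(m)
    for s in seeds[n]:
        l=lab[s[1],s[0]]
        if l==0: print("miss");continue
        c=max(cv2.findContours((lab==l).astype(np.uint8),0,1)[0],key=cv2.contourArea)
        w=ray(n,cv2.convexHull(c)[:,0],108)[:,:2].astype(np.float32)
        e=cv2.fitEllipse(w);(ct,r)=cv2.minEnclosingCircle(w)
        print(n,v,s,st[l],np.round(e[0]),np.round(e[1]),np.round(ct),round(r,1))
E
```

```text
scene 200 (231, 163) [209 149  42  26 849] [458. 238.] [98. 98.] [458. 238.] 49.4
scene 200 (305, 146) [285 133  40  25 765] [615. 137.] [ 98. 101.] [615. 136.] 50.7
scene 200 (349, 209) [ 325  192   47   33 1214] [497. -77.] [ 97. 101.] [499. -77.] 51.7
scene 200 (409, 248) [ 384  230   52   39 1593] [ 474. -233.] [98. 99.] [ 475. -233.] 50.2
scene 225 (231, 163) [210 149  41  25 805] [459. 238.] [94. 97.] [459. 238.] 48.5
scene 225 (305, 146) [285 134  40  23 723] [615. 137.] [97. 98.] [616. 137.] 49.3
scene 225 (349, 209) [ 326  192   46   32 1158] [497. -76.] [96. 98.] [498. -75.] 49.3
scene 225 (409, 248) [ 384  230   51   39 1542] [ 474. -233.] [96. 98.] [ 475. -233.] 49.4
side 150 (292, 177) [277 170  30  11 268] [456. 232.] [93. 97.] [455. 231.] 48.7
side 150 (347, 184) [332 177  32  13 317] [610. 131.] [ 94. 100.] [609. 130.] 49.9
side 150 (325, 219) [307 209  38  18 533] [494. -81.] [97. 98.] [493. -80.] 49.9
side 150 (331, 252) [310 239  44  23 806] [ 472. -237.] [98. 98.] [ 472. -237.] 49.5
side 175 (292, 177) [278 170  28  10 222] [455. 233.] [85. 88.] [456. 233.] 45.0
side 175 (347, 184) [333 177  31  12 279] [611. 132.] [90. 92.] [612. 133.] 46.6
side 175 (325, 219) [307 209  38  17 490] [494. -81.] [93. 94.] [494. -81.] 47.6
side 175 (331, 252) [310 239  44  22 754] [ 472. -237.] [94. 95.] [ 472. -237.] 48.0
```

```bash
python3 - <<'E'
from h import *
P=[];
for n in("scene","side"):
    p=camera_params(n);R=np.array(p["R"]);t=np.array(p["t"]);K=np.array([[p["fx"],0,p["cx"]],[0,p["fy"],p["cy"]],[0,0,1]])
    M=K@np.c_[R,t];P.append(M)
    for X in([239,550,230],[422,235,130]):
        q=M@np.r_[X,1];print(n,X,np.round(q[:2]/q[2]))
for a,b in[((105,40),(265,92)),((98,165),(247,168)),((60,155),(225,160)),((150,150),(275,165))]:
    X=cv2.triangulatePoints(P[0],P[1],np.array(a,float),np.array(b,float));print(a,np.round(X[:3,0]/X[3,0]))
E
```

```text
scene [239, 550, 230] [ 49. 114.]
scene [422, 235, 130] [218. 162.]
side [239, 550, 230] [217. 116.]
side [422, 235, 130] [281. 169.]
(105, 40) [424. 581. 314.]
(98, 165) [331. 651. -15.]
(60, 155) [258. 701.  21.]
(150, 150) [432. 536.  29.]
```

Call:
servo_tool:
  motion:
    - [0,0,0,0,0,0,-0.14]
    - [0,0,0,0,0,0,-0.14]
    - [0,0,0,0,0,0,-0.13]
  force: 40

```text
time: 0.4
tool_pos: [238.3, 549.0, 228.4]
tcp_rot: [-179.7, -0.1, -179.3]
ft_force: [-0.1, 0.0, 0.1]
finger_gap: 44.0
```

Call:
servo_tool:
  motion:
    - [0,0,-40,0,0,0,0]
    - [0,0,-40,0,0,0,0]
    - [0,0,-40,0,0,0,0]
    - [0,-30,-35,0,0,0,0]
    - [0,-30,-35,0,0,0,0]
    - [0,-30,-35,0,0,0,0]
    - [0,-30,-35,0,0,0,0]

```text
time: 1.1
tool_pos: [360.5, 284.6, 222.7]
tcp_rot: [-179.3, -0.5, -178.4]
ft_force: [0.7, 0.7, -0.6]
finger_gap: -0.3
```

Call:
servo_tool:
  motion:
    - [0,-31,-25,20,0,0,0]
    - [0,-28,-22,20,0,0,0.02]
    - [0,0,0,25,0,0,0]
    - [0,0,0,20,0,0,0]
    - [0,0,0,0,0,0,0]

```text
time: 1.6
tool_pos: [425.9, 229.9, 135.1]
tcp_rot: [-179.3, -0.4, 179.9]
ft_force: [0.2, -0.7, -0.3]
finger_gap: 0.1
```

Call:
servo_tool:
  motion:
    - [0,5,5,12,0,0,0]
    - [0,0,0,10,0,0,0]
    - [0,0,0,3,0,0,0]
    - [0,0,0,0,0,0,0]
    - [0,0,0,0,0,0,0]

```text
time: 2.1
tool_pos: [420.4, 236.6, 110.4]
tcp_rot: [-179.4, -0.3, -180.0]
ft_force: [-0.1, 0.4, 0.2]
finger_gap: 0.1
```

Call:
servo_tool:
  motion:
    - [0,0,0,1.5,0,0,0]
    - [0,0,0,0,0,0,0]
    - [0,0,0,0,0,0,0]

```text
time: 2.4
tool_pos: [421.3, 237.3, 110.4]
tcp_rot: [-179.4, -0.2, -179.9]
ft_force: [0.6, 0.8, 0.3]
finger_gap: 0.1
```

Call:
servo_tool:
  motion:
    - [0,0,0,1.5,0,0,0]
    - [0,0,0,0,0,0,0]

```text
time: 2.6
tool_pos: [421.6, 237.3, 109.2]
tcp_rot: [-179.4, -0.1, -179.9]
ft_force: [-0.8, 0.2, -0.6]
finger_gap: 0.3
```

Call:
servo_tool:
  motion:
    - [0,0,0,1.5,0,0,0]
    - [0,0,0,0,0,0,0]

```text
time: 2.8
tool_pos: [421.8, 237.3, 107.7]
tcp_rot: [-179.4, -0.1, -180.0]
ft_force: [-0.3, 0.2, 0.3]
finger_gap: -0.1
```

Call:
servo_tool:
  motion:
    - [0,0,0,1.5,0,0,0]
    - [0,0,0,0,0,0,0]

```text
time: 3.0
tool_pos: [422.0, 237.4, 106.6]
tcp_rot: [-179.5, -0.1, -180.0]
ft_force: [-1.3, -1.4, 4.1]
finger_gap: -0.1
```

Call:
servo_tool:
  motion:
    - [0,0,0,0.7,0,0,0]
    - [0,0,0,0,0,0,0]

```text
time: 3.2
tool_pos: [422.0, 237.5, 106.3]
tcp_rot: [-179.5, -0.1, -180.0]
ft_force: [-1.5, -0.1, 4.3]
finger_gap: -0.1
```

Call:
servo_tool:
  motion:
    - [0,0,0,-25,0,0,0]
    - [0,0,0,-20,0,0,0]
    - [0,-40,-26,0,0,0,0]
    - [0,-40,-26,0,0,0,0]
    - [0,-40,-26,0,0,0,0]
    - [0,-35,-25,0,0,0,0]
    - [0,0,0,0,0,0,0]

```text
time: 3.9
tool_pos: [581.7, 132.4, 151.2]
tcp_rot: [-179.4, -0.1, -179.7]
ft_force: [-0.8, 0.9, -0.4]
finger_gap: -0.5
```

Call:
servo_tool:
  motion:
    - [0,4,2,20,0,0,0]
    - [0,0,0,15,0,0,0]
    - [0,0,0,5,0,0,0]
    - [0,0,0,0,0,0,0]
    - [0,0,0,0,0,0,0]

```text
time: 4.4
tool_pos: [577.0, 133.7, 108.2]
tcp_rot: [-179.4, -0.2, -179.7]
ft_force: [0.2, -0.3, -0.3]
finger_gap: -0.2
```

Call:
servo_tool:
  motion:
    - [0,0,0,1.5,0,0,0]
    - [0,0,0,0,0,0,0]

```text
time: 4.6
tool_pos: [577.4, 134.3, 108.1]
tcp_rot: [-179.4, -0.1, -179.7]
ft_force: [-0.4, -0.3, 0.5]
finger_gap: -0.1
```

Call:
servo_tool:
  motion:
    - [0,0,0,1.2,0,0,0]
    - [0,0,0,0,0,0,0]

```text
time: 4.8
tool_pos: [578.1, 134.7, 108.1]
tcp_rot: [-179.5, 0.0, -179.7]
ft_force: [-0.1, -0.1, 0.8]
finger_gap: -0.4
```

Call:
servo_tool:
  motion:
    - [0,0,0,1.5,0,0,0]
    - [0,0,0,0,0,0,0]

```text
time: 5.0
tool_pos: [578.5, 134.8, 107.2]
tcp_rot: [-179.5, 0.1, -179.7]
ft_force: [-0.6, -1.6, 2.1]
finger_gap: -0.0
```

Call:
servo_tool:
  motion:
    - [0,0,0,1.5,0,0,0]
    - [0,0,0,0,0,0,0]

```text
time: 5.2
tool_pos: [578.7, 134.8, 106.4]
tcp_rot: [-179.5, 0.1, -179.7]
ft_force: [-1.9, -0.8, 4.1]
finger_gap: -0.1
```

Call:
servo_tool:
  motion:
    - [0,0,0,-25,0,0,0]
    - [0,0,0,-25,0,0,0]
    - [0,20,-36,0,0,0,0]
    - [0,20,-36,0,0,0,0]
    - [0,20,-36,0,0,0,0]
    - [0,20,-36,0,0,0,0]
    - [0,20,-36,0,0,0,0]
    - [0,19,-34,0,0,0,0]
    - [0,0,0,0,0,0,0]

```text
time: 6.1
tool_pos: [456.7, -85.8, 157.5]
tcp_rot: [-179.4, 0.1, -179.4]
ft_force: [0.4, 0.3, 0.2]
finger_gap: -0.1
```

Call:
servo_tool:
  motion:
    - [0,-3,6,20,0,0,0]
    - [0,0,0,20,0,0,0]
    - [0,0,0,7,0,0,0]
    - [0,0,0,0,0,0,0]
    - [0,0,0,0,0,0,0]

```text
time: 6.6
tool_pos: [460.9, -80.5, 110.1]
tcp_rot: [-179.4, 0.3, -179.6]
ft_force: [0.7, 0.1, -0.3]
finger_gap: 0.1
```

Call:
servo_tool:
  motion:
    - [0,0,0,1.2,0,0,0]
    - [0,0,0,0,0,0,0]

```text
time: 6.8
tool_pos: [462.0, -80.3, 110.3]
tcp_rot: [-179.4, 0.4, -179.6]
ft_force: [-0.5, 0.0, -0.3]
finger_gap: 0.5
```

Call:
servo_tool:
  motion:
    - [0,0,0,1.2,0,0,0]
    - [0,0,0,0,0,0,0]

```text
time: 7.0
tool_pos: [462.8, -80.4, 110.1]
tcp_rot: [-179.4, 0.5, -179.6]
ft_force: [-1.6, -0.0, -0.1]
finger_gap: 0.0
```

Call:
servo_tool:
  motion:
    - [0,0,0,1.2,0,0,0]
    - [0,0,0,0,0,0,0]

```text
time: 7.2
tool_pos: [463.1, -80.4, 109.2]
tcp_rot: [-179.4, 0.5, -179.6]
ft_force: [-0.0, -0.1, 0.1]
finger_gap: -0.1
```

Call:
servo_tool:
  motion:
    - [0,2,0,1.2,0,0,0]
    - [0,0,0,0,0,0,0]

```text
time: 7.4
tool_pos: [460.9, -80.5, 107.9]
tcp_rot: [-179.4, 0.5, -179.6]
ft_force: [0.1, -0.2, 0.3]
finger_gap: -0.2
```

Call:
servo_tool:
  motion:
    - [0,0,0,1.2,0,0,0]
    - [0,0,0,0,0,0,0]

```text
time: 7.6
tool_pos: [460.9, -80.6, 106.7]
tcp_rot: [-179.4, 0.5, -179.6]
ft_force: [-0.9, 0.4, 0.5]
finger_gap: 0.2
```

Call:
servo_tool:
  motion:
    - [0,0,0,1,0,0,0]
    - [0,0,0,0,0,0,0]

```text
time: 7.8
tool_pos: [460.9, -80.6, 105.6]
tcp_rot: [-179.4, 0.5, -179.6]
ft_force: [-0.6, -0.4, 0.8]
finger_gap: -0.0
```

Call:
servo_tool:
  motion:
    - [0,0,0,1,0,0,0]
    - [0,0,0,0,0,0,0]

```text
time: 8.0
tool_pos: [460.9, -80.6, 104.5]
tcp_rot: [-179.4, 0.5, -179.6]
ft_force: [-0.8, 0.1, -0.0]
finger_gap: 0.1
```

```bash
python3 - <<'E'
from h import *
s=sense();print(s["tool_pos"],s["ft_force"])
im=snapshot("side");cv2.imwrite("pics/tilt.png",cv2.resize(im[150:310,230:430],None,fx=4,fy=4)[:600])
E
```

```text
[460.89541767 -80.60973085 104.49701429] [-0.83216969  0.09961403 -0.03655146]
```

View pics/tilt.png

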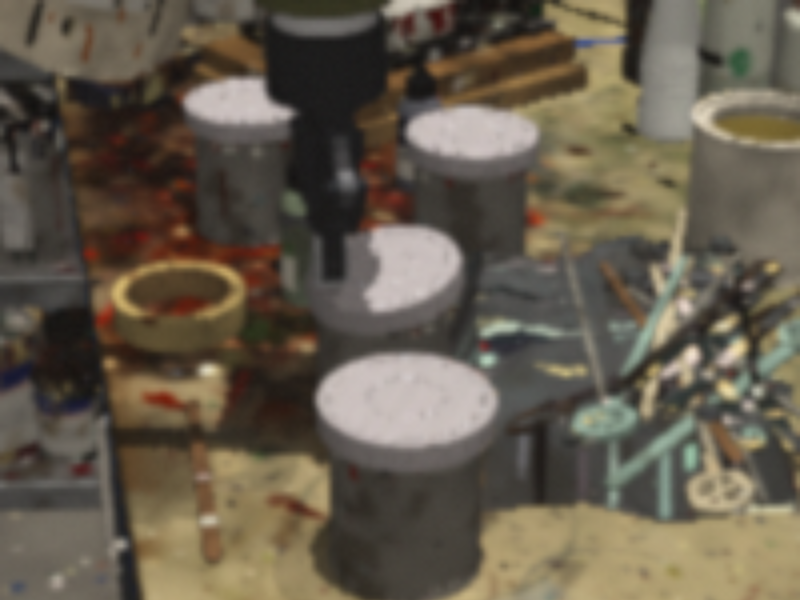

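The picture shows cover C (crop about (390,270)) clearly tilted down under the finger at (335,270), while the other three sit level. So C is the loose one: the finger sank about 4 mm at under 1 N. I'll rise and move over its middle.

Call:
servo_tool:
  motion:
    - [0,0,0,-10,0,0,0]
    - [0,0,0,-8,0,0,0]
    - [0,-17,1,0,0,0,0]
    - [0,-17,0,0,0,0,0]
    - [0,0,0,0,0,0,0]
    - [0,0,0,0,0,0,0]

```text
time: 8.65
tool_pos: [496.5, -79.4, 127.7]
tcp_rot: [-179.3, 0.7, -179.6]
ft_force: [-0.1, 0.2, -1.1]
finger_gap: -0.1
```

Call:
servo_tool:
  motion:
    - [0,1,0,14,0,0,0]
    - [0,0,0,5,0,0,0]
    - [0,0,0,0,0,0,0]
    - [0,0,0,1,0,0,0]
    - [0,0,0,1,0,0,0]
    - [0,0,0,1,0,0,0]

```text
time: 9.25
tool_pos: [495.4, -79.9, 107.6]
tcp_rot: [-179.3, 0.9, -179.6]
ft_force: [-5.0, 1.7, 9.5]
finger_gap: -0.1
```

Call:
servo_tool:
  motion:
    - [0,0,0,1.5,0,0,0]
    - [0,0,0,1.5,0,0,0]
    - [0,0,0,0,0,0,0]

```text
time: 9.55
tool_pos: [495.3, -79.9, 107.8]
tcp_rot: [-179.3, 0.9, -179.6]
ft_force: [0.6, 0.7, -0.6]
finger_gap: 0.2
```

Call:
servo_tool:
  motion:
    - [0,0,0,3,0,0,0]
    - [0,0,0,3,0,0,0]

```text
time: 9.75
tool_pos: [495.7, -80.0, 104.3]
tcp_rot: [-179.3, 1.0, -179.6]
ft_force: [-7.7, 1.9, 14.8]
finger_gap: 0.1
```

Call:
servo_tool:
  motion:
    - [0,0,0,3,0,0,0]
    - [0,0,0,3,0,0,0]

```text
time: 9.95
tool_pos: [495.7, -80.0, 100.7]
tcp_rot: [-179.3, 1.0, -179.6]
ft_force: [-8.8, 3.0, 25.3]
finger_gap: 0.1
```

Call:
servo_tool:
  motion:
    - [0,0,0,3,0,0,0]
    - [0,0,0,3,0,0,0]

```text
time: 10.15
tool_pos: [496.1, -80.1, 100.6]
tcp_rot: [-179.3, 1.0, -179.6]
ft_force: [-17.1, 5.9, 33.1]
finger_gap: 0.2
```

Call:
servo_tool:
  motion:
    - [0,0,0,3,0,0,0]
    - [0,0,0,4,0,0,0]

```text
time: 10.35
tool_pos: [496.4, -80.2, 100.4]
tcp_rot: [-179.2, 1.0, -179.6]
ft_force: [-22.2, 5.7, 45.4]
finger_gap: -0.2
```

Call:
servo_tool:
  motion:
    - [0,0,0,-3,0,0,0]
    - [0,0,0,-10,0,0,0]
    - [0,0,0,-30,0,0,0]
    - [0,0,0,-40,0,0,0]
    - [0,30,0,-40,0,0,0]
    - [0,40,0,-30,0,0,0]
    - [0,40,0,0,0,0,0]
    - [0,40,0,0,0,0,0]
    - [0,0,0,0,0,0,0]
    - [0,0,0,0,0,0,0]

```text
time: 11.35
tool_pos: [336.7, -79.0, 258.9]
tcp_rot: [-179.1, 1.1, -179.6]
ft_force: [-0.8, 0.6, 0.0]
finger_gap: 0.0
```

```bash
python3 - <<'E'
from h import *
s=sense();print(s["time"],s["tool_pos"],s["ft_force"])
im=snapshot("side");cv2.imwrite("pics/end.png",cv2.resize(im[150:310,230:430],None,fx=4,fy=4,interpolation=2)[:600])
a=cv2.imread("pics/side0.png")
def c(im):
    h=cv2.cvtColor(im,cv2.COLOR_BGR2HSV);m=((h[...,2]>150)&(h[...,1]<40)).astype(np.uint8)
    m=cv2.morphologyEx(m,cv2.MORPH_OPEN,cv2.getStructuringElement(2,(11,7)))
    return cv2.connectedComponentsWithStats(m)
for i in(a,im):
    k,l,st,ce=c(i)
    for q in[(292,177),(347,184),(325,219),(331,252)]: print(q,st[l[q[1],q[0]]],np.round(ce[l[q[1],q[0]]],1))
E
```

```text
11.35 [336.70840442 -79.01937552 258.914368  ] [-0.75329744  0.59157267  0.01780136]
(292, 177) [277 170  30  11 268] [291.6 175. ]
(347, 184) [332 177  32  13 316] [347.6 182.8]
(325, 219) [307 209  38  18 532] [325.5 217.5]
(331, 252) [310 239  44  23 805] [331.3 249.7]
(292, 177) [277 170  30  11 272] [291.6 175. ]
(347, 184) [332 177  32  13 319] [347.8 182.8]
(325, 219) [307 212  38  17 526] [325.6 220. ]
(331, 252) [310 239  44  23 808] [331.4 249.7]
```

View pics/end.png

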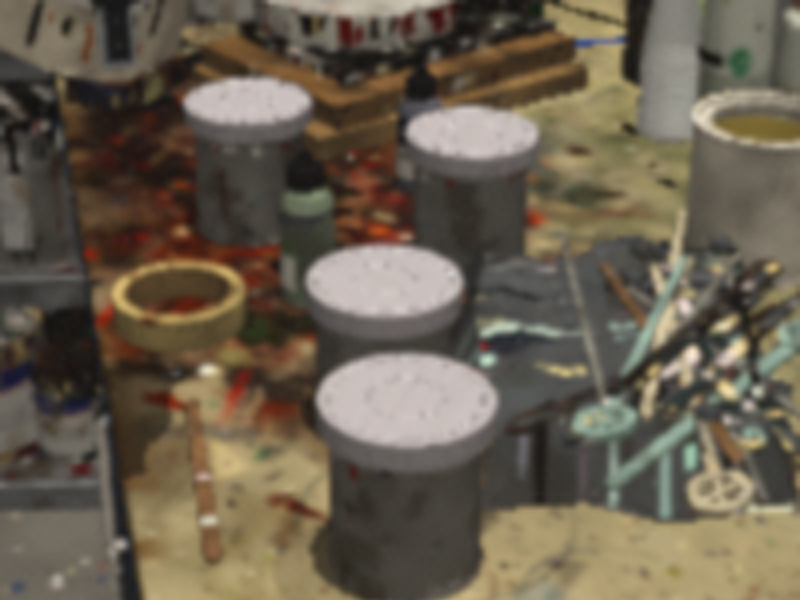

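Cover C now sits level and about 2.5 px lower, at crop (385,280). A 7 mm drop at this range should show as 2.5 px. The other covers, bottles, tape and stick are where they were.

```bash
python3 -c "
from bench import *
print(hand_in())"
```

```text
the job is handed in; nothing more can be done
None
```

The loose cover was the one at about (495, -79) mm. I pressed it home in the middle, backed the arm off and handed in at about 11.4 s of robot time.

- **Finding it:** I pressed three covers lightly near the edge. The ones at (457, 235) and (613, 134) pushed back about 4 N within about 1.5 mm, so they are sound. The third sank more than 3 mm at under 1 N, and the side picture showed it tilted. I never touched the fourth, at (473, -235), because the loose one was already found.
- **Pressing it home:** It gave way at about 15 N and then stopped hard at a height of about 100.5 mm. It stayed there as the upward force rose to 45 N; there was also up to about 22 N sideways on the finger.
- **Last checks:** In the side picture the cover is level and 2.5 px lower, which matches a 7 mm drop. The other three covers are within 0.2 px of where they started, and the bottles, tape and stick look undisturbed. The force on the tool read about zero (noise within 1 N) after backing off.
- **Not checked:** I did not press the edge of the seated cover again to confirm it no longer rocks. No check failed or disagreed.

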